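# Find the full tin by weight and put it in the cupboard

## Task

First open the cupboard door wide. Then lift the three tins on the bamboo tray in turn, from the left as the robot sees them to the right: each about 5 cm straight up, held there a moment to feel its weight, and set back in its place. Stand the full, heavy tin upright in the cupboard, wholly inside so that the door could shut, set down gently; leave the two empty tins in their places, the door wide open and the bowl, cup and jar alone.

Things in the scene. Friction and masses are not known exactly. Their poses are not given: they have to be found in the camera images.
- door (a joint): angle of the cupboard door in rad: 0 shut, grows as it opens towards the robot, 1.57 square to the cupboard, stop at 1.9. It may start a little ajar (up to 0.25). It stays where it is left: hinge friction about 0.15 N m.
- door_handle (a point): point to grip on the door's handle, on the axis of an upright round steel bar 12 mm thick, 90 mm long (from 23 mm above this point to 67 mm below it), joined to the door at both ends. The bar's axis is 35 mm off the door's outer face and 220 mm from the hinge line measured along the door. The point is 262 mm above the table, 38 mm below the door's top edge. Axes turn with the door: x points from the handle square into the door, y along the door towards the hinge, z up.
- door_hinge (a point): point on the door's vertical hinge axis at the height of the handle point; the hinge is at the cupboard's left (+y) front edge, so the handle swings first towards the robot, then to the left (clockwise seen from above). Axes turn with the door as at the handle.
- cupboard: fixed wooden worktop cupboard, 180 mm deep (x), 250 mm wide (y), 300 mm high, all walls 15 mm, no shelf inside; its open front, covered by a door 15 mm thick, faces the robot (-x). The roof reaches to the front edge, so the inside must be reached with a tool leaning in from the front. Origin: centre of its underside; x points into the cupboard, y to its left, z up.
- cupboard_mouth (a point): middle of the front edge of the cupboard's inner floor, 15 mm above the table, axes as the cupboard's: inside runs from here 165 mm along +x to the back wall, 110 mm to each side along y, 270 mm up to the roof.
- tray: fixed round bamboo tray, 330 mm across, 12 mm thick, flat on top. Origin: centre of its underside, z up. The three tins stand on it in a row along its y axis, near y = +110 mm (left), 0 (middle) and -110 mm (right).
- tin_a: closed square tin, bare metal with a tight flat lid, one of three that look the same: 56 x 56 mm, 90 mm high, plain upright sides, rigid. Origin: centre of its underside, z up, x and y square to its sides. One of the three is full (450 to 650 g), the other two empty (100 to 200 g); only lifting tells which. They stand on the tray in a row, about 110 mm apart, in any order of names.
- tin_b: closed square tin, bare metal with a tight flat lid, one of three that look the same: 56 x 56 mm, 90 mm high, plain upright sides, rigid. Origin: centre of its underside, z up, x and y square to its sides. One of the three is full (450 to 650 g), the other two empty (100 to 200 g); only lifting tells which. They stand on the tray in a row, about 110 mm apart, in any order of names.
- tin_c: closed square tin, bare metal with a tight flat lid, one of three that look the same: 56 x 56 mm, 90 mm high, plain upright sides, rigid. Origin: centre of its underside, z up, x and y square to its sides. One of the three is full (450 to 650 g), the other two empty (100 to 200 g); only lifting tells which. They stand on the tray in a row, about 110 mm apart, in any order of names.
- bowl: white ceramic bowl, 140 mm across, 60 mm high, origin under its centre; a bystander beyond the tray.
- cup: white ceramic cup, 70 mm across, 80 mm high, origin under its centre; a bystander to the right of the tray.
- jar: small closed glass jar, 56 mm across, 75 mm high, origin under its centre; a bystander left of the tray.
Not all that is in view belongs to the job. Leave any purple look-alike of the tin_c alone.

How it is judged (in metres and radians):
On the way, in this order (a step that is already met when the one before it is completed fails the run):
1. the cupboard door is wide open (past 1.2 rad) (value of joint door above 1.2 rad), for 0.2 s.
2. the left tin is lifted, over its place, more than 23 mm off the tray (((z of tin_a in the frame of tray above 0.035 m and y of tin_a in the frame of tray between 0.06 and 0.17 m) or (z of tin_b in the frame of tray above 0.035 m and y of tin_b in the frame of tray between 0.06 and 0.17 m) or (z of tin_c in the frame of tray above 0.035 m and y of tin_c in the frame of tray between 0.06 and 0.17 m))), for 0.2 s.
3. then the middle tin is lifted in the same way (((z of tin_a in the frame of tray above 0.035 m and y of tin_a in the frame of tray between -0.05 and 0.05 m) or (z of tin_b in the frame of tray above 0.035 m and y of tin_b in the frame of tray between -0.05 and 0.05 m) or (z of tin_c in the frame of tray above 0.035 m and y of tin_c in the frame of tray between -0.05 and 0.05 m))), for 0.2 s.
4. then the right tin is lifted in the same way (((z of tin_a in the frame of tray above 0.035 m and y of tin_a in the frame of tray between -0.17 and -0.06 m) or (z of tin_b in the frame of tray above 0.035 m and y of tin_b in the frame of tray between -0.17 and -0.06 m) or (z of tin_c in the frame of tray above 0.035 m and y of tin_c in the frame of tray between -0.17 and -0.06 m))), for 0.2 s.
5. the full tin stands in the cupboard (((x of tin_a in the frame of cupboard_mouth between 0.032 and 0.15 m and y of tin_a in the frame of cupboard_mouth between -0.1 and 0.1 m and z of tin_a in the frame of cupboard_mouth below 0.006 m and angle between tin_a's own z axis and vertical below 0.12 rad and contact force between tin_a and cupboard above 3.2 N) or (x of tin_b in the frame of cupboard_mouth between 0.032 and 0.15 m and y of tin_b in the frame of cupboard_mouth between -0.1 and 0.1 m and z of tin_b in the frame of cupboard_mouth below 0.006 m and angle between tin_b's own z axis and vertical below 0.12 rad and contact force between tin_b and cupboard above 3.2 N) or (x of tin_c in the frame of cupboard_mouth between 0.032 and 0.15 m and y of tin_c in the frame of cupboard_mouth between -0.1 and 0.1 m and z of tin_c in the frame of cupboard_mouth below 0.006 m and angle between tin_c's own z axis and vertical below 0.12 rad and contact force between tin_c and cupboard above 3.2 N))), for 0.2 s.
At the end, for the whole second after the job is handed in: The full tin stands still, upright (0.12 rad) on the cupboard floor, centre 32 to 150 mm behind the front edge, within 100 mm of the middle; door past 1.15 rad; empty tins upright, still, and like bowl, cup and jar within 30 mm of where they began ((((x of tin_a in the frame of cupboard_mouth between 0.032 and 0.15 m and y of tin_a in the frame of cupboard_mouth between -0.1 and 0.1 m and z of tin_a in the frame of cupboard_mouth below 0.006 m and angle between tin_a's own z axis and vertical below 0.12 rad and contact force between tin_a and cupboard above 3.2 N) and distance of each of tin_b, tin_c from where it was at the start of the episode below 0.03 m) or ((x of tin_b in the frame of cupboard_mouth between 0.032 and 0.15 m and y of tin_b in the frame of cupboard_mouth between -0.1 and 0.1 m and z of tin_b in the frame of cupboard_mouth below 0.006 m and angle between tin_b's own z axis and vertical below 0.12 rad and contact force between tin_b and cupboard above 3.2 N) and distance of each of tin_a, tin_c from where it was at the start of the episode below 0.03 m) or ((x of tin_c in the frame of cupboard_mouth between 0.032 and 0.15 m and y of tin_c in the frame of cupboard_mouth between -0.1 and 0.1 m and z of tin_c in the frame of cupboard_mouth below 0.006 m and angle between tin_c's own z axis and vertical below 0.12 rad and contact force between tin_c and cupboard above 3.2 N) and distance of each of tin_a, tin_b from where it was at the start of the episode below 0.03 m)) and linear speed of each of tin_a, tin_b, tin_c below 0.02 m/s and angle between each of tin_a, tin_b, tin_c's own z axis and vertical below 0.12 rad and value of joint door above 1.15 rad and distance of each of bowl, cup, jar from where it was at the start of the episode below 0.03 m); the robot touches nothing.
It fails at once if bowl, cup or jar is moved more than 30 mm (distance of any of bowl, cup, jar from where it was at the start of the episode above 0.03 m).
It fails at once if a tin is tipped beyond 0.7 rad (angle between any of tin_a, tin_b, tin_c's own z axis and vertical above 0.7 rad).
It fails at once if a tin is dropped or thrown in the cupboard (moves faster than 0.5 m/s inside it) ((x of tin_a in the frame of cupboard_mouth above 0 m and y of tin_a in the frame of cupboard_mouth between -0.12 and 0.12 m and z of tin_a in the frame of cupboard_mouth below 0.15 m and linear speed of tin_a above 0.5 m/s) or (x of tin_b in the frame of cupboard_mouth above 0 m and y of tin_b in the frame of cupboard_mouth between -0.12 and 0.12 m and z of tin_b in the frame of cupboard_mouth below 0.15 m and linear speed of tin_b above 0.5 m/s) or (x of tin_c in the frame of cupboard_mouth above 0 m and y of tin_c in the frame of cupboard_mouth between -0.12 and 0.12 m and z of tin_c in the frame of cupboard_mouth below 0.15 m and linear speed of tin_c above 0.5 m/s)).
It also fails if it takes over 72 s, if anything falls off the work surface, if the arm or the gripper's body presses on something with over 40 N, if the wrist force passes 120 N, or if a joint passes its speed limit or range.

## Robot

A 6-joint arm with a two-finger parallel gripper is mounted at the origin on the work surface. World frame = base frame: x ahead of the robot, y to its left, z up, the work surface at z = 0. Lengths are in m, angles in degrees, forces in N, time in s.
With the tool pointing down it reaches from about 0.375 to 0.9 m from the base axis. Payload 3.1 kg.
Tool frame: the origin (TCP) lies at the very end of the fingers, on their centre line; the grasp point (between the pads) lies 19 mm behind it; z points along the fingers, y is the line along which they close (so a half turn about z gives the same grasp; the last joint's range is limited). The gripper opens to 87 mm and grips with 3 to 60 N. Pads are 19 mm wide; open, the fingers measure 117 mm over their backs; the gripper's body (75 mm by 190 mm) begins 51 mm behind the grasp point.
Start: joints at [56.923, 30.224, 82.088, -0, 67.689, -10.227], TCP at [0.243, 0.576, 0.223] pointing down, gripper open.
Joint ranges: [-176.69, 176.69], [-43.24, 126.21], [12.49, 139.97], [-82, 262], [0, 151.66], [-163.58, 163.58]. Speed limits (degrees/s): [159.86, 159.86, 180, 180, 180, 180].

## Interface

Orientations are given as a 3x3 rotation matrix whose columns are the frame's x, y, z axes.
In Python, from rig import bot, imaging gives the robot as it stands.
- The arm moves only by the tool drive_tool, never from a script. Its argument "deltas" is text: rows parted by semicolons, each of 5 numbers parted by spaces: the finger opening in mm, from 0 to 87, then the shift along the world's x, y, z in mm, then the turn about the world's z in rad. In form: jaw dx dy dz twist; .... A call has 1 to 12 rows; each row is the pose to reach, as a shift and turn from the pose commanded when the call began; what a row does not reach only later rows make up. A row lasts 1/10 s, in which the tool goes at most 50 mm and 8.59 degrees, less where a joint would pass 70% of its speed; a pose out of reach is approached as far as the arm can. A call with a gripper value outside its range is refused whole. The fingers move at their own pace and stop on an object; the grip force is fixed at half the most. Time passes only in rows, so rows that repeat a pose let the fingers close. It gives the time, the measured TCP pose, the force, the opening and the grip force at its end, in the units of the state.
- bot.read_state(): the state, without advancing time (a new reading comes with each control period).
- imaging.capture(name): name is "side" or "top" or "wrist"; returns the picture (400x640x3 uint8, red, green, blue); there is no depth.
- imaging.camera_model(name): a dict with "fx", "fy", "cx", "cy" (pixels), "T" (4x4, takes a point from camera to world coordinates). Camera axes: x right, y down, z forward; pixel columns grow to the right and rows downward; lengths in m; the calibration is good to about 2 mm. A picture is of the moment at which its call begins: read the wrist's pose just before it. camera_model takes no time and is no camera call; for the wrist camera it gives the pose at the moment of the call.
- bot.hand_in(): hands the job in; it is judged then, once.
The state is a dict: "time_s": time; "joint_positions": joint angles; "qvel": joint speeds; "tau": joint torques, N m; "position": TCP position; "tcp_rot": TCP orientation; "force": force on the tool from outside, world axes, zero at the start; "moment": the same for the moment, N m; "opening": opening from 0.0 (shut) to 1.0 (fully open); "grasp_force": force on a finger pad.
Only numpy, scipy, OpenCV 4.12 (cv2) and the standard library are available. Lean on these libraries where they do the work, as an engineer would, in place of code of your own. Each camera call takes 0.05 s, during which the arm holds its last target. There are 200 camera calls.

## Working session

There is one attempt and no reset: what is moved stays moved. The work goes in short steps, Python scripts to look and compute and a tool call to move; the robot and the scene stay as the last step left them, time stands still between calls to the robot, and variables do not carry over. Pictures are saved under pics/ and viewed, at most 10 in all, crops included, and the job is handed in when it is done.

Besides the shell and the picture viewer there is one more tool, called after "Emit:" as name(argument=value, ...) on one line, values as JSON. drive_tool: Moves the arm, as the interface text tells. Its arguments: {"type":"object","properties":{"deltas":{"type":"string"}},"required":["deltas"]}

```bash
ls; mkdir -p pics; python3 - <<'E'
from rig import bot, imaging
import cv2,numpy as np
np.set_printoptions(precision=4,suppress=True)
s=bot.read_state();print(s['time_s'],s['position'],s['tcp_rot'],s['opening'])
for n in('top','side'):
    cv2.imwrite(f'pics/{n}0.png',cv2.resize(imaging.capture(n)[:,:,::-1],(800,500)))
    m=imaging.camera_model(n);print(n,m['fx'],m['cx'],m['cy'],m['T'])
E
```

```text
pics
0.0 [0.2422 0.5753 0.2216] [[-0.9215  0.3883 -0.0012]
 [ 0.3883  0.9215 -0.0018]
 [ 0.0004 -0.0021 -1.    ]] 1.0046232596101916
top 369.22833762611054 319.50935066652244 205.5052252702462 [[ 0.029  -0.9981  0.0541  0.4757]
 [-0.9995 -0.0294 -0.0067 -0.083 ]
 [ 0.0082 -0.0538 -0.9985  1.4686]
 [ 0.      0.      0.      1.    ]]
side 402.59944056601506 316.57145006124836 200.51012164259834 [[ 0.905  -0.1975  0.3768  0.0494]
 [-0.4252 -0.4493  0.7857 -1.1603]
 [ 0.0142 -0.8713 -0.4906  0.8272]
 [ 0.      0.      0.      1.    ]]
```

View pics/top0.png

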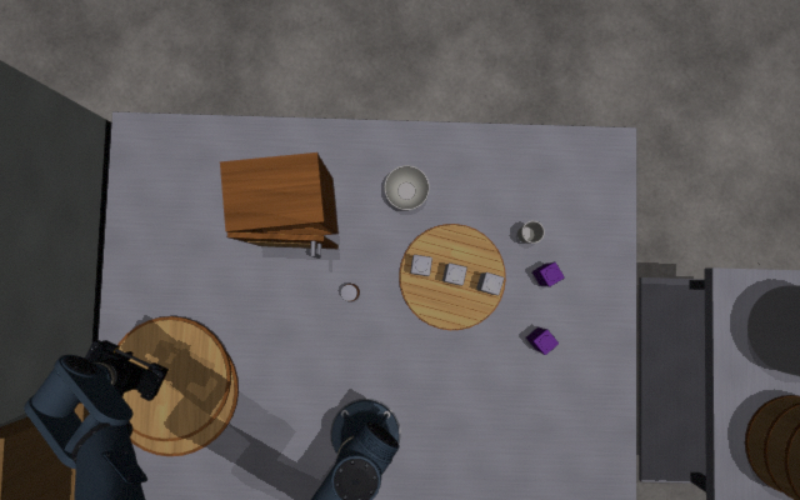

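View pics/side0.png

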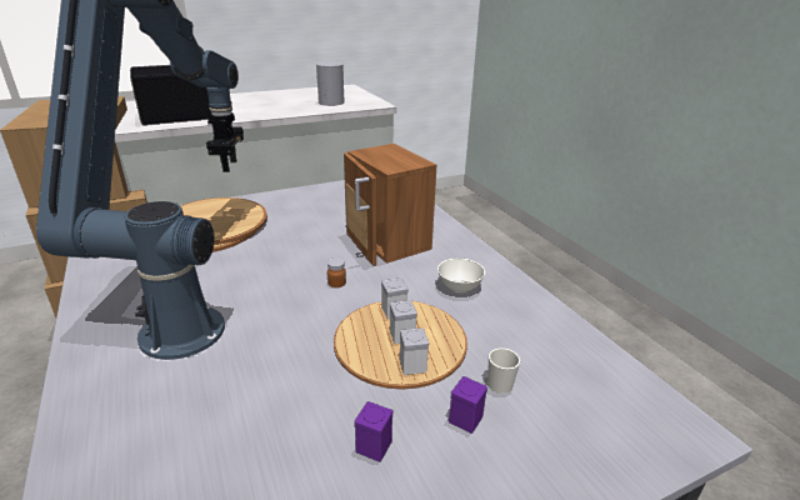

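The tops and side views show: three tins on the tray (top picture about (421,266), (455,273), (491,283)), the cupboard with its door slightly ajar and handle at about (315,249), and the jar at (348,293). Purple look-alikes are at the right. Now I turn these into positions.

```bash
cat > h.py <<'E'
from rig import bot, imaging
import cv2,numpy as np
np.set_printoptions(precision=4,suppress=True)
def back(n,u,v,z,s=0.8,m=None):
    m=m or imaging.camera_model(n);T=np.array(m['T'])
    d=T[:3,:3]@[(u*s-m['cx'])/m['fx'],(v*s-m['cy'])/m['fy'],1];o=T[:3,3]
    return o+d*(z-o[2])/d[2]
def proj(n,P,s=0.8,m=None):
    m=m or imaging.camera_model(n);T=np.array(m['T'])
    p=T[:3,:3].T@(np.array(P)-T[:3,3]);return np.array([p[0]/p[2]*m['fx']+m['cx'],p[1]/p[2]*m['fy']+m['cy']])/s
E
python3 - <<'E'
from h import *
for nm,u,v,z in [('tinL',421,265,.102),('tinM',455,273,.102),('tinR',491,283,.102),('tray',453,277,.012),('roofBL',220,162,.3),('roofBR',318,153,.3),('roofFR',325,228,.3),('roofFL',228,237,.3),('handle',316,247,.29),('jar',348,292,.075),('bowl',407,188,.06),('cup',531,232,.08)]:
    print(nm,back('top',u,v,z))
a=cv2.imread('pics/top0.png')[130:270,200:350];b=cv2.imread('pics/top0.png')[240:340,380:520]
c=cv2.imread('pics/side0.png')[50:190,150:290];d=cv2.imread('pics/side0.png')[140:280,320:460]
f=lambda x:cv2.resize(x,(400,300),interpolation=cv2.INTER_CUBIC)
cv2.imwrite('pics/c0.png',np.vstack([np.hstack([f(a),f(b)]),np.hstack([f(c),f(d)])]))
E
```

```text
tinL [ 0.5275 -0.1569  0.102 ]
tinM [ 0.5068 -0.2582  0.102 ]
tinR [ 0.4803 -0.3655  0.102 ]
tray [ 0.496  -0.2637  0.012 ]
roofBL [0.7683 0.3745 0.3   ]
roofBR [0.7994 0.1254 0.3   ]
roofFR [0.6069 0.1003 0.3   ]
roofFL [0.5766 0.3448 0.3   ]
handle [0.5586 0.123  0.29  ]
jar [0.4409 0.0592 0.075 ]
bowl [ 0.7652 -0.1097  0.06  ]
cup [ 0.6381 -0.4886  0.08  ]
```

View pics/c0.png

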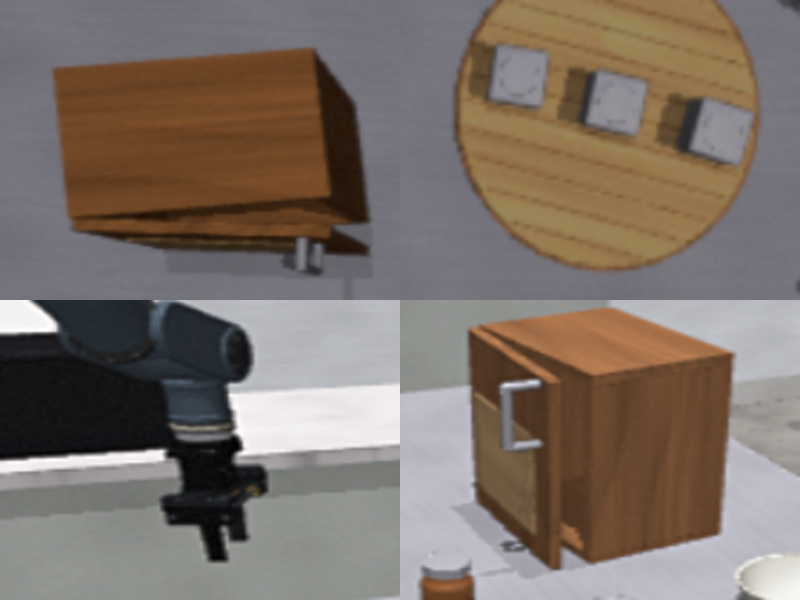

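The crop shows the gripper as a flat bar under a slim ~75 mm wrist column. With the tool straight down, that column would meet the roof edge (about x 0.59–0.60) before the tin was inside. The moves offer no tilt, so on the way I'll test whether commanding a pose past the reach makes the tool lean outward.

Emit:
drive_tool(deltas="87 0 0 50 0.14; 87 0 0 100 0.28; 87 20 -15 140 0.42; 87 60 -37 155 0.56; 87 100 -60 170 0.7; 87 143 -86 180 0.75; 87 186 -112 190 0.75; 87 229 -138 200 0.75; 87 272 -164 200 0.75; 87 315 -190 200 0.75; 87 358 -216 200 0.75; 87 401 -242 200 0.75")

```text
time_s: 1.3
position: [0.641, 0.335, 0.4219]
tcp_rot: [[-0.939, -0.344, -0.001], [-0.344, 0.939, -0.0], [0.001, 0.0, -1.0]]
force: [-0.4, 0.8, -0.2]
opening: 0.999
grasp_force: 0.0
```

Emit:
drive_tool(deltas="87 40 -20 0 0; 87 85 -35 0 0; 87 130 -45 0 0; 87 177 -30 0 0; 87 224 -15 0 0; 87 270 0 0 0; 87 315 15 0 0")

```text
time_s: 2.0
position: [0.8356, 0.3089, 0.3829]
tcp_rot: [[-0.938, -0.344, 0.034], [-0.344, 0.939, 0.013], [-0.037, -0.0, -0.999]]
force: [1.8, 0.3, 2.6]
opening: 1.0
grasp_force: 0.0
```

```bash
python3 - <<'E'
from h import *
s=bot.read_state()
for k in('time_s','position','tcp_rot','joint_positions','force'):print(k,np.array(s[k]))
E
```

```text
time_s 2.0
position [0.8356 0.3089 0.3829]
tcp_rot [[-0.9383 -0.3441  0.0343]
 [-0.3439  0.9389  0.0125]
 [-0.0365 -0.     -0.9993]]
joint_positions [ 13.044   52.9076  12.4892   0.278  112.5269 -96.9714]
force [1.7923 0.2635 2.58  ]
```

Emit:
drive_tool(deltas="87 -25 -8 10 0; 87 -60 -20 30 0; 87 -60 -20 30 0; 87 -60 -20 30 0")

```text
time_s: 2.4
position: [0.7747, 0.2894, 0.4194]
tcp_rot: [[-0.938, -0.345, 0.042], [-0.345, 0.939, 0.014], [-0.045, -0.001, -0.999]]
force: [-0.6, 1.1, 0.7]
opening: 0.999
grasp_force: 0.0
```

Tilt persists, so pushing past the reach can build up the lean needed. I'll repeat it outward and upward.

Emit:
drive_tool(deltas="87 38 14 30 0; 87 76 28 60 0; 87 114 42 90 0; 87 152 56 120 0; 87 190 70 150 0; 87 228 84 180 0; 87 266 98 210 0; 87 304 112 240 0; 87 342 126 270 0; 87 380 140 300 0; 87 418 154 330 0; 87 456 168 360 0")

```text
time_s: 3.6
position: [0.8018, 0.2978, 0.4706]
tcp_rot: [[-0.936, -0.344, 0.068], [-0.343, 0.939, 0.025], [-0.073, 0.0, -0.997]]
force: [0.6, -0.7, -0.6]
opening: 1.001
grasp_force: 0.0
```

Emit:
drive_tool(deltas="87 45 16 0 0; 87 90 32 0 0")

```text
time_s: 3.8
position: [0.828, 0.3065, 0.4408]
tcp_rot: [[-0.934, -0.344, 0.099], [-0.342, 0.939, 0.037], [-0.105, 0.0, -0.994]]
force: [0.7, -0.2, -1.1]
opening: 1.0
grasp_force: 0.0
```

Emit:
drive_tool(deltas="87 45 16 0 0; 87 90 32 0 0")

```text
time_s: 4.0
position: [0.8526, 0.3145, 0.4119]
tcp_rot: [[-0.93, -0.344, 0.129], [-0.341, 0.939, 0.048], [-0.138, 0.001, -0.99]]
force: [-0.0, -0.9, -0.6]
opening: 1.002
grasp_force: 0.0
```

Emit:
drive_tool(deltas="87 40 14 24 0")

```text
time_s: 4.1
position: [0.8592, 0.3162, 0.4141]
tcp_rot: [[-0.926, -0.344, 0.152], [-0.339, 0.939, 0.057], [-0.163, 0.002, -0.987]]
force: [-0.3, -0.3, -0.3]
opening: 0.997
grasp_force: 0.0
```

Emit:
drive_tool(deltas="87 40 14 24 0")

```text
time_s: 4.2
position: [0.8666, 0.3182, 0.4252]
tcp_rot: [[-0.92, -0.344, 0.189], [-0.337, 0.939, 0.07], [-0.201, 0.001, -0.98]]
force: [0.1, 0.3, -0.3]
opening: 1.003
grasp_force: 0.0
```

Emit:
drive_tool(deltas="87 40 14 24 0")

```text
time_s: 4.3
position: [0.8736, 0.3202, 0.4332]
tcp_rot: [[-0.913, -0.344, 0.221], [-0.334, 0.939, 0.081], [-0.235, 0.0, -0.972]]
force: [0.2, -1.0, 0.3]
opening: 1.004
grasp_force: 0.0
```

Emit:
drive_tool(deltas="87 40 14 24 0")

```text
time_s: 4.4
position: [0.8809, 0.3222, 0.4391]
tcp_rot: [[-0.905, -0.344, 0.25], [-0.332, 0.939, 0.092], [-0.266, 0.0, -0.964]]
force: [-0.5, 0.8, 0.3]
opening: 1.0
grasp_force: 0.0
```

Emit:
drive_tool(deltas="87 40 14 24 0")

```text
time_s: 4.5
position: [0.8885, 0.3244, 0.4442]
tcp_rot: [[-0.897, -0.344, 0.278], [-0.329, 0.939, 0.102], [-0.296, 0.0, -0.955]]
force: [-0.3, -0.4, -0.9]
opening: 1.002
grasp_force: 0.0
```

Emit:
drive_tool(deltas="87 40 14 24 0")

```text
time_s: 4.6
position: [0.8962, 0.3266, 0.4488]
tcp_rot: [[-0.888, -0.344, 0.305], [-0.325, 0.939, 0.112], [-0.325, 0.0, -0.946]]
force: [-0.3, -0.2, 0.9]
opening: 0.996
grasp_force: 0.0
```

Emit:
drive_tool(deltas="87 40 14 24 0")

```text
time_s: 4.7
position: [0.9039, 0.3288, 0.4533]
tcp_rot: [[-0.878, -0.344, 0.332], [-0.322, 0.939, 0.122], [-0.354, 0.0, -0.935]]
force: [-0.1, -0.4, 1.1]
opening: 1.001
grasp_force: 0.0
```

Emit:
drive_tool(deltas="87 40 14 24 0")

```text
time_s: 4.8
position: [0.9116, 0.3312, 0.458]
tcp_rot: [[-0.868, -0.344, 0.359], [-0.318, 0.939, 0.132], [-0.382, 0.0, -0.924]]
force: [0.2, 0.9, 0.4]
opening: 0.998
grasp_force: 0.0
```

Emit:
drive_tool(deltas="87 40 14 24 0")

```text
time_s: 4.9
position: [0.9194, 0.3335, 0.4627]
tcp_rot: [[-0.856, -0.344, 0.386], [-0.314, 0.939, 0.141], [-0.411, 0.0, -0.912]]
force: [0.3, -0.2, -0.1]
opening: 0.998
grasp_force: 0.0
```

Emit:
drive_tool(deltas="87 40 14 24 0")

```text
time_s: 5.0
position: [0.9272, 0.3359, 0.4677]
tcp_rot: [[-0.844, -0.344, 0.412], [-0.309, 0.939, 0.151], [-0.439, 0.0, -0.898]]
force: [0.2, -1.0, -0.4]
opening: 0.997
grasp_force: 0.0
```

Emit:
drive_tool(deltas="87 40 14 24 0")

```text
time_s: 5.1
position: [0.9351, 0.3382, 0.4729]
tcp_rot: [[-0.83, -0.344, 0.439], [-0.304, 0.939, 0.161], [-0.467, -0.0, -0.884]]
force: [0.3, -1.1, -0.1]
opening: 0.998
grasp_force: 0.0
```

Emit:
drive_tool(deltas="87 40 14 24 0")

```text
time_s: 5.2
position: [0.9429, 0.3406, 0.478]
tcp_rot: [[-0.816, -0.344, 0.465], [-0.299, 0.939, 0.17], [-0.495, -0.0, -0.869]]
force: [0.3, -0.8, 0.3]
opening: 1.0
grasp_force: 0.0
```

Emit:
drive_tool(deltas="87 40 14 24 0")

```text
time_s: 5.3
position: [0.9507, 0.3431, 0.4831]
tcp_rot: [[-0.801, -0.344, 0.49], [-0.293, 0.939, 0.179], [-0.522, -0.0, -0.853]]
force: [0.5, 0.6, -0.2]
opening: 1.0
grasp_force: 0.0
```

Emit:
drive_tool(deltas="87 -45 -20 5 0; 87 -90 -41 5 0; 87 -135 -62 5 0; 87 -180 -83 5 0; 87 -225 -104 0 0; 87 -270 -125 0 0; 87 -315 -146 0 0; 87 -360 -167 -20 0; 87 -400 -188 -45 0; 87 -435 -209 -70 0; 87 -450 -230 -110 0; 87 -450 -230 -110 0")

```text
time_s: 6.5
position: [0.4925, 0.1124, 0.3662]
tcp_rot: [[-0.81, -0.342, 0.477], [-0.292, 0.94, 0.179], [-0.509, 0.006, -0.861]]
force: [-0.7, 0.7, -0.0]
opening: 0.998
grasp_force: 0.0
```

```bash
python3 - <<'E'
from h import *
import pickle
H=back('top',313,252,.285);print('handle top est',H, back('top',313,249,.285))
print('side proj of est', proj('side',[H[0],H[1],.285]),proj('side',[H[0],H[1],.195]),'seen 357.5,180.6 / 357.5,208.6')
s=bot.read_state();print(s['position'],s['tcp_rot'])
m=imaging.camera_model('wrist');im=imaging.capture('wrist');pickle.dump(m,open('w1.pkl','wb'))
print(m['fx'],np.array(m['T']))
cv2.imwrite('pics/w1.png',cv2.resize(im[:,:,::-1],(800,500)))
E
```

```text
handle top est [0.5458 0.131  0.285 ] [0.5535 0.1313 0.285 ]
side proj of est [358.8351 180.0557] [359.4881 208.2188] seen 357.5,180.6 / 357.5,208.6
[0.4925 0.1124 0.3662] [[-0.8097 -0.3421  0.4769]
 [-0.2917  0.9397  0.1789]
 [-0.5093  0.0057 -0.8606]]
312.1840646988165 [[-0.342   0.6678  0.6611  0.361 ]
 [ 0.9397  0.2385  0.2452  0.0642]
 [ 0.0061  0.7051 -0.7091  0.4702]
 [ 0.      0.      0.      1.    ]]
```

View pics/w1.png

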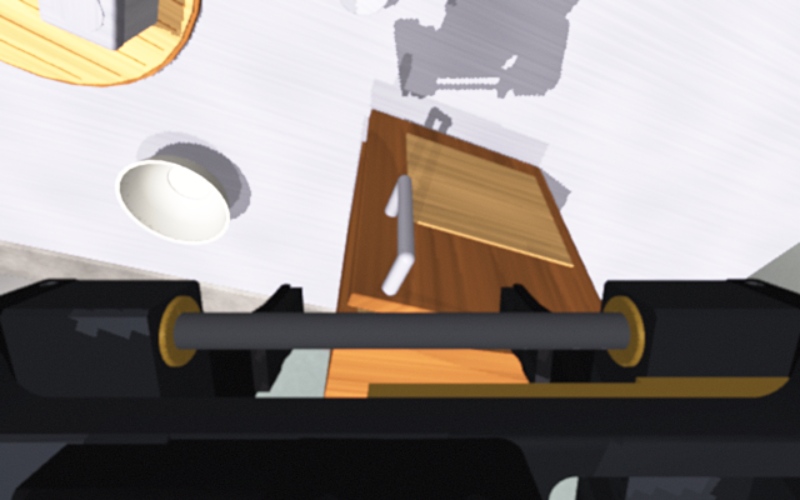

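The wrist view shows the handle bar running from (404,180) at its lower end to (408,262) at its top. I'll check this against the estimate.

```bash
python3 - <<'E'
from h import *
import pickle
from scipy.optimize import least_squares as L
m=pickle.load(open('w1.pkl','rb'))
def r(p):
    a=[p[0],p[1],.283];b=[p[0],p[1],.197]
    return np.r_[(proj('wrist',a,m=m)-[407,260])/2,(proj('wrist',b,m=m)-[404,180])/2,proj('side',a)-[357.5,180.6],proj('side',b)-[357.5,208.6],proj('top',a)-[313,251]]
s=L(r,[.546,.131]);print(s.x,s.fun)
h=s.x;F=np.array([.5766,.3448])
print(np.linalg.norm(h-F),np.hypot(.22,.05))
# lean vertical-plane: TCP shift for grasp point
st=bot.read_state();z=np.array(st['tcp_rot'])[:,2]
print('tcp for grasp at handle',np.r_[h,.262]+.019*z-st['position'])
E
```

```text
[0.5413 0.1337] [-1.0378 -0.8418 -0.1914  2.6292 -0.4492  0.0093  0.2249 -1.0847 -0.9907
  2.7887]
0.21399533765801484 0.22561028345356957
tcp for grasp at handle [ 0.0542  0.0249 -0.1234]
```

Emit:
drive_tool(deltas="87 16 11 -50 0; 87 30 16 -80 0; 87 45 21 -107 0; 87 54 25 -123 0; 40 54 25 -123 0; 0 54 25 -123 0; 0 54 25 -123 0; 0 54 25 -123 0; 0 54 25 -123 0")

```text
time_s: 7.45
position: [0.5572, 0.1319, 0.2518]
tcp_rot: [[-0.798, -0.338, 0.498], [-0.294, 0.941, 0.167], [-0.525, -0.014, -0.851]]
force: [0.1, -32.6, -4.4]
opening: 0.63
grasp_force: 16.2
```

```bash
python3 - <<'E'
from h import *
s=bot.read_state();print(s['position'],s['opening'],s['force'],s['moment'])
im=imaging.capture('wrist');im2=imaging.capture('side');im3=imaging.capture('top')
a=cv2.resize(im[100:330,170:470,::-1],(800,600))
b=cv2.resize(im2[100:240,240:380,::-1],(400,300),interpolation=2);c=cv2.resize(im3[100:230,170:300,::-1],(400,300),interpolation=2)
cv2.imwrite('pics/w2.png',np.vstack([cv2.resize(im[:300,120:520,::-1],(800,300)),np.hstack([b,c])]))
E
```

```text
[0.5572 0.1319 0.2518] 0.6298713917764553 [  0.1315 -32.6255  -4.4451] [-4.8769  1.062  -3.4349]
```

View pics/w2.png

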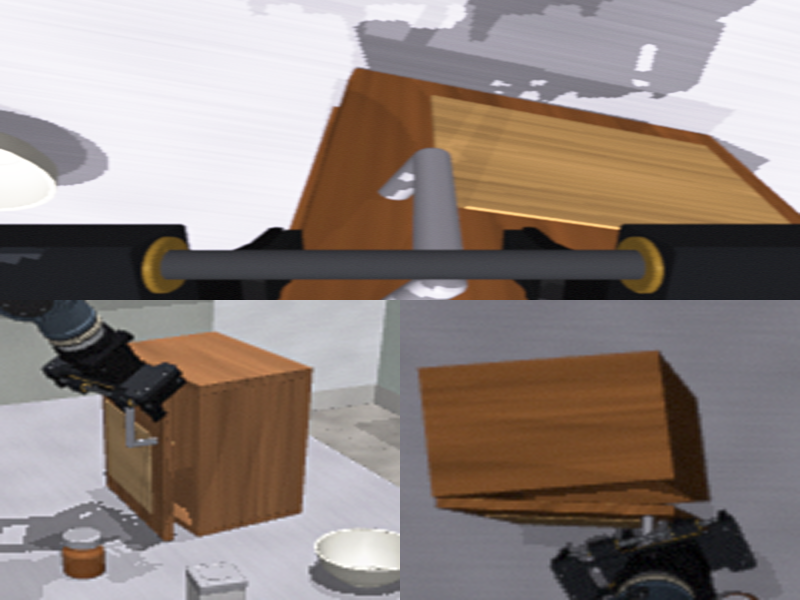

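The bar is between the fingers, but the jaw stalled at 55 mm: the right fingertip seems to be against the door face. I'll open, back off, turn to face the door squarely and close again.

Emit:
drive_tool(deltas="75 0 0 0 0; 87 -4 0 0 0; 87 -10 2 0 -0.12; 87 -14 2 0 -0.24; 87 -14 2 0 -0.24; 0 -14 2 0 -0.24; 0 -14 2 0 -0.24; 0 -14 2 0 -0.24; 0 -14 2 0 -0.24; 0 -14 2 0 -0.24; 0 -14 2 0 -0.24; 0 -14 2 0 -0.24")

```text
time_s: 8.8
position: [0.5401, 0.1397, 0.2498]
tcp_rot: [[-0.849, -0.111, 0.517], [-0.095, 0.994, 0.057], [-0.52, -0.0, -0.854]]
force: [-0.3, -0.4, -0.4]
opening: 0.404
grasp_force: 0.0
```

Emit:
drive_tool(deltas="0 0 0 0 0; 0 0 0 0 0; 0 0 0 0 0; 0 0 0 0 0; 0 0 0 0 0")

```text
time_s: 9.3
position: [0.5398, 0.1358, 0.2497]
tcp_rot: [[-0.849, -0.11, 0.517], [-0.097, 0.994, 0.052], [-0.519, -0.006, -0.855]]
force: [-5.4, -22.7, 5.0]
opening: 0.127
grasp_force: 29.9
```

Emit:
drive_tool(deltas="0 -16 1 0 -0.05; 0 -32 3 0 -0.1; 0 -63 16 0 -0.2; 0 -92 32 0 -0.3; 0 -118 53 0 -0.42; 0 -140 77 0 -0.52; 0 -140 77 0 -0.52")

```text
time_s: 10.0
position: [0.4163, 0.2098, 0.2496]
tcp_rot: [[-0.82, 0.308, 0.483], [0.27, 0.951, -0.15], [-0.505, 0.007, -0.863]]
force: [18.3, 11.6, -25.8]
opening: 0.127
grasp_force: 30.1
```

```bash
python3 - <<'E'
from h import *
s=bot.read_state()
for k in('time_s','position','joint_positions','qvel','tau','force','moment'):print(k,np.array(s[k]))
R=np.array(s['tcp_rot']);g=np.array(s['position'])-.019*R[:,2];print('grasp pt',g)
for H in([.576,.355],[.576,.350],[.5766,.3448]):print(np.linalg.norm(g[:2]-H))
E
```

```text
time_s 10.0
position [0.4163 0.2098 0.2496]
joint_positions [ 26.1325  12.0426 117.1889 -38.5127  33.867  -16.519 ]
qvel [ 57.4527   7.7712  -8.3494 -37.3783  42.1907 124.4811]
tau [ -4.7454 -34.8924  -9.3608  -1.3028   2.9634  -1.5129]
force [ 18.25    11.5597 -25.8138]
moment [ 2.2749 -0.3114  1.2586]
grasp pt [0.4071 0.2127 0.266 ]
0.22086463806968668
0.21767570897532226
0.2149054442273093
```

Emit:
drive_tool(deltas="0 -4 4 0 0; 0 -10 15 0 -0.05; 0 -19 28 0 -0.1; 0 -27 43 0 -0.15; 0 -34 58 0 -0.2; 0 -39 74 0 -0.25; 0 -43 91 0 -0.3; 0 -46 107 0 -0.35; 0 -47 124 0 -0.4; 0 -47 144 0 -0.45; 0 -45 156 0 -0.45; 0 -45 156 0 -0.45")

```text
time_s: 11.2
position: [0.3667, 0.3642, 0.2492]
tcp_rot: [[-0.627, 0.691, 0.359], [0.598, 0.723, -0.346], [-0.499, -0.002, -0.867]]
force: [-10.3, 0.3, 16.9]
opening: 0.125
grasp_force: 30.5
```

```bash
cat >st.py <<'E'
from h import *
s=bot.read_state()
for k in('time_s','position','joint_positions','qvel','force'):print(k,np.array(s[k]))
R=np.array(s['tcp_rot']);g=np.array(s['position'])-.019*R[:,2];print('z',R[:,2],'grasp pt',g,'open',s['opening'],s['grasp_force'])
d=g[:2]-[.576,.352];print('r',np.linalg.norm(d),'door',-np.arctan2(d[1],d[0])%(2*np.pi)-np.deg2rad(95.8))
E
python3 st.py
```

```text
time_s 11.2
position [0.3667 0.3642 0.2492]
joint_positions [ 49.3735  24.4003  95.814  -33.1251  65.7177  18.5881]
qvel [-0.5683 -0.8779  1.9109 -1.2684 -1.1857 -0.2459]
force [-10.3245   0.3494  16.9242]
z [ 0.3593 -0.3462 -0.8666] grasp pt [0.3599 0.3708 0.2657] open 0.12521590743226632 30.49667154296534
r 0.21695763280648286 door 1.5562611985867671
```

Emit:
drive_tool(deltas="32 0 0 0 0; 32 0 0 0 0; 32 0 0 0 0; 32 -14 14 36 0; 32 -30 30 75 0; 32 -38 38 110 0.1; 32 -30 38 145 0.2; 50 -15 15 160 0.3; 60 0 -30 160 0.42; 87 10 -75 160 0.5; 87 20 -122 160 0.59; 87 30 -170 160 0.59")

```text
time_s: 12.4
position: [0.3965, 0.1948, 0.4065]
tcp_rot: [[-0.854, 0.168, 0.492], [0.144, 0.986, -0.087], [-0.499, -0.003, -0.866]]
force: [0.0, -0.2, 0.6]
opening: 0.736
grasp_force: 0.0
```

Emit:
drive_tool(deltas="87 6 -48 0 0; 87 12 -96 0 0; 87 18 -144 0 0; 87 25 -192 0 0; 87 30 -240 -10 0; 87 35 -285 -20 0; 87 40 -325 -40 0; 87 45 -350 -70 0; 87 45 -350 -80 0; 87 45 -350 -80 0")

```text
time_s: 13.4
position: [0.4406, -0.1527, 0.3242]
tcp_rot: [[-0.856, 0.173, 0.487], [0.151, 0.985, -0.084], [-0.494, 0.001, -0.87]]
force: [0.8, 0.5, 0.4]
opening: 0.996
grasp_force: 0.0
```

```bash
python3 - <<'E'
exec(open('st.py').read())
import pickle
m=imaging.camera_model('wrist');im=imaging.capture('wrist');t=imaging.capture('top')
pickle.dump(m,open('w3.pkl','wb'))
cv2.imwrite('pics/w3.png',cv2.resize(im[:,:,::-1],(800,500)));cv2.imwrite('pics/top3.png',cv2.resize(t[:,:,::-1],(800,500)))
cv2.imwrite('pics/v3.png',np.hstack([cv2.resize(im[:250,:,::-1],(800,312))[:,:500],cv2.resize(t[100:300,130:330,::-1],(300,312))]))
E
```

```text
time_s 13.4
position [ 0.4406 -0.1527  0.3242]
joint_positions [ -43.9123   -0.5226  116.1573   24.5161   41.8456 -139.1068]
qvel [ 2.2887 -2.727  -1.8251 -0.172   0.8946  0.8923]
force [0.7999 0.5162 0.4017]
z [ 0.4867 -0.0843 -0.8695] grasp pt [ 0.4314 -0.1511  0.3408] open 0.9960263724103664 0.0
r 0.5235147992788463 door 0.17867105589572163
```

View pics/w3.png

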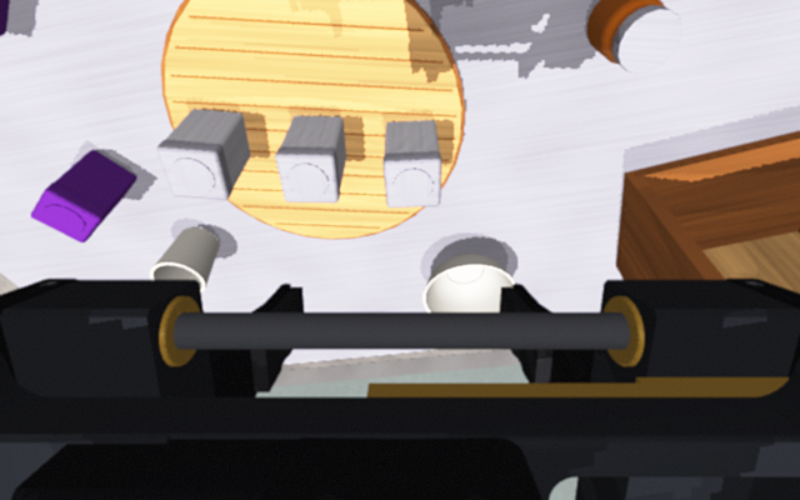

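The wrist view shows the three tins' lids at about (414,184) left, (309,177) middle and (193,175) right. The purple ones stand outside the tray. I'll rectify to the lid plane and fit squares.

```bash
cat > tins.py <<'E'
from h import *
import pickle
def fit(img,m,z=.102,names=(('L',.5275,-.157),('M',.507,-.258),('R',.480,-.3655)),half=55):
    img=cv2.resize(img,(640,400)); out=[]
    for nm,cx,cy in names:
        g=np.arange(-half,half+1)/1000.
        X,Y=np.meshgrid(cx+g,cy+g,indexing='ij')
        T=np.array(m['T']);P=np.stack([X.ravel(),Y.ravel(),np.full(X.size,z)],1)-T[:3,3]
        p=P@T[:3,:3];u=(p[:,0]/p[:,2]*m['fx']+m['cx']).reshape(X.shape).astype('f4');v=(p[:,1]/p[:,2]*m['fy']+m['cy']).reshape(X.shape).astype('f4')
        r=cv2.remap(img,u,v,cv2.INTER_LINEAR);h=cv2.cvtColor(r,cv2.COLOR_BGR2HSV)
        k=((h[...,1]<60)&(h[...,2]>190)).astype('u1')
        k=cv2.morphologyEx(k,cv2.MORPH_CLOSE,np.ones((7,7)));k=cv2.morphologyEx(k,cv2.MORPH_OPEN,np.ones((11,11)))
        cs=cv2.findContours(k,0,2)[0]
        if not cs: print(nm,'none');continue
        c=min(cs,key=lambda c:np.linalg.norm(c.reshape(-1,2).mean(0)-half))
        (a,b),(w,hh),ang=cv2.minAreaRect(c)   # a: col->y, b: row->x
        yaw=-((ang+45)%90-45)
        print(nm,'x %.4f y %.4f'%(cx+(b-half)/1000,cy+(a-half)/1000),'size',round(w),round(hh),'yaw',round(yaw,1));out.append(r)
    return np.hstack(out)
E
python3 - <<'E'
from tins import *
m=pickle.load(open('w3.pkl','rb'))
a=fit(cv2.imread('pics/w3.png'),m)
b=fit(cv2.imread('pics/top3.png'),imaging.camera_model('top'))
for q in((414,184),(309,177),(193,175)):print(back('wrist',*q,.102,m=m))
cv2.imwrite('pics/r3.png',cv2.resize(np.vstack([a,b]),None,fx=2.4,fy=2.4))
E
```

```text
L x 0.5395 y -0.1435 size 83 86 yaw -0.0
M x 0.5019 y -0.2576 size 55 56 yaw -10.6
R x 0.4800 y -0.3785 size 84 110 yaw -0.0
L none
M none
R noneTraceback (most recent call last):
  File "<stdin>", line 4, in <module>
  File "tins.py", line 19, in fit
    return np.hstack(out)
           ~~~~~~~~~^^^^^
    return _nx.concatenate(arrs, 1, dtype=dtype, casting=casting)
           ~~~~~~~~~~~~~~~^^^^^^^^^^^^^^^^^^^^^^^^^^^^^^^^^^^^^^^
ValueError: need at least one array to concatenate
```

```bash
python3 - <<'E'
from tins import *
m=pickle.load(open('w3.pkl','rb'))
for q in((414,184),(309,177),(193,175)):print(back('wrist',*q,.102,m=m))
a=fit(cv2.imread('pics/w3.png'),m,half=50)
cv2.imwrite('pics/r3.png',cv2.resize(a,None,fx=2.6,fy=2.6))
E
```

```text
[ 0.5255 -0.154   0.102 ]
[ 0.4994 -0.2548  0.102 ]
[ 0.4774 -0.3662  0.102 ]
L x 0.5370 y -0.1460 size 81 78 yaw -0.0
M x 0.5019 y -0.2576 size 55 56 yaw -10.6
R x 0.4800 y -0.3760 size 100 79 yaw -0.0
```

View pics/r3.png

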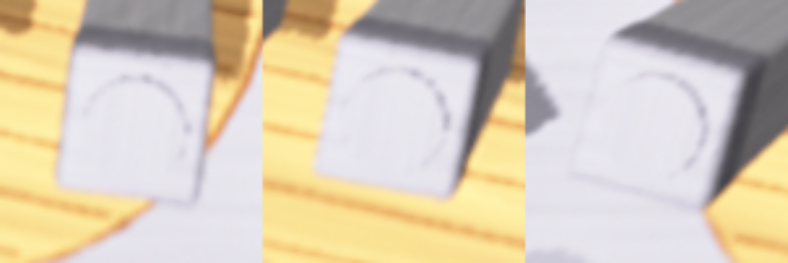

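The rectified lids (left to right) give centres L (0.524,-0.155, yaw -7.5°), M (0.502,-0.258, -10.6°) and R (0.477,-0.365, -13°), each about 55 mm wide, which matches the given size. Now the left tin.

Emit:
drive_tool(deltas="80 11 1 -46 0.03; 80 22 2 -92 0.03; 80 33 3 -138 0.03; 80 43 3 -181 0.03; 80 62 1 -214 0.03; 80 80 -2 -247 0.03; 80 92 -4 -268 0.03; 80 92 -4 -268 0.03; 50 92 -4 -268 0.03; 40 92 -4 -268 0.03; 40 92 -4 -268 0.03; 40 92 -4 -268 0.03")

```text
time_s: 14.7
position: [0.5611, -0.157, 0.093]
tcp_rot: [[-0.888, 0.158, 0.432], [0.134, 0.987, -0.085], [-0.44, -0.018, -0.898]]
force: [-0.7, -2.6, 4.5]
opening: 0.644
grasp_force: 10.5
```

Emit:
drive_tool(deltas="40 0 0 0 0; 40 0 0 0 0")

```text
time_s: 14.9
position: [0.5615, -0.1573, 0.0928]
tcp_rot: [[-0.888, 0.158, 0.432], [0.135, 0.987, -0.085], [-0.44, -0.017, -0.898]]
force: [-2.2, -4.5, 6.6]
opening: 0.639
grasp_force: 30.0
```

```bash
python3 st.py
```

```text
time_s 14.9
position [ 0.5615 -0.1573  0.0928]
joint_positions [ -31.2991   34.0944  114.6641   53.5203   10.8732 -163.5268]
qvel [-0.0054 -0.0847 -0.0402 -0.1235  0.0152  0.0672]
force [-2.1632 -4.5386  6.558 ]
z [ 0.4321 -0.0852 -0.8978] grasp pt [ 0.5533 -0.1556  0.1099] open 0.6386422804428428 30.018347444274696
r 0.5081561817918478 door -0.05656031604697276
```

The wrist hit its J6 limit, because leaning 30° sideways to the arm's plane close to the base runs it out. About 20° of lean is enough for the cupboard and feasible here, so I'll open the jaw and press down in single steps, which sheds lean.

Emit:
drive_tool(deltas="80 0 0 0 0; 80 0 0 0 0; 80 0 0 0 -0.03; 80 0 0 0 -0.06")

```text
time_s: 15.3
position: [0.5594, -0.1537, 0.0903]
tcp_rot: [[-0.881, 0.216, 0.421], [0.19, 0.976, -0.103], [-0.434, -0.011, -0.901]]
force: [0.7, 0.4, -0.1]
opening: 0.883
grasp_force: 0.0
```

Emit:
drive_tool(deltas="80 -20 0 -15 0")

```text
time_s: 15.4
position: [0.5465, -0.1539, 0.0828]
tcp_rot: [[-0.885, 0.216, 0.412], [0.189, 0.976, -0.105], [-0.425, -0.015, -0.905]]
force: [1.5, -0.8, 0.2]
opening: 0.903
grasp_force: 0.0
```

Emit:
drive_tool(deltas="80 -20 0 -15 0")

```text
time_s: 15.5
position: [0.5316, -0.1529, 0.0758]
tcp_rot: [[-0.894, 0.221, 0.389], [0.196, 0.975, -0.104], [-0.403, -0.016, -0.915]]
force: [-0.7, -0.1, 0.5]
opening: 0.915
grasp_force: 0.0
```

Emit:
drive_tool(deltas="80 -20 0 -15 0")

```text
time_s: 15.6
position: [0.5195, -0.1535, 0.0705]
tcp_rot: [[-0.902, 0.221, 0.371], [0.195, 0.975, -0.106], [-0.385, -0.023, -0.923]]
force: [0.1, 0.2, -0.1]
opening: 0.919
grasp_force: 0.0
```

```bash
python3 st.py
```

```text
time_s 15.6
position [ 0.5195 -0.1535  0.0705]
joint_positions [ -31.7923   35.2597  118.6675   55.6374    7.3495 -163.5546]
qvel [-4.691   2.6675  9.5729 -4.729  -5.2738  0.0521]
force [ 0.0537  0.1577 -0.1364]
z [ 0.371  -0.1057 -0.9226] grasp pt [ 0.5125 -0.1515  0.0881] open 0.9186656631712398 0.0
r 0.5074683519688986 door 0.024253288997446054
```

Emit:
drive_tool(deltas="45 0 0 0 0; 45 0 0 0 0; 45 0 0 0 0; 45 0 0 0 0; 45 0 0 0 0; 45 0 0 0 0")

```text
time_s: 16.2
position: [0.5216, -0.1556, 0.0718]
tcp_rot: [[-0.9, 0.224, 0.375], [0.197, 0.974, -0.11], [-0.39, -0.025, -0.921]]
force: [-1.3, -2.8, 1.9]
opening: 0.667
grasp_force: 28.5
```

Emit:
drive_tool(deltas="45 0 0 10 0; 45 0 0 25 0; 45 0 0 40 0; 45 0 0 50 0; 45 0 0 50 0; 45 0 0 50 0; 45 0 0 50 0; 45 0 0 50 0")

```text
time_s: 17.0
position: [0.5204, -0.154, 0.1203]
tcp_rot: [[-0.901, 0.223, 0.372], [0.198, 0.974, -0.106], [-0.386, -0.022, -0.922]]
force: [-0.2, 0.8, -5.8]
opening: 0.666
grasp_force: 28.5
```

```bash
python3 st.py
```

```text
time_s 17.0
position [ 0.5204 -0.154   0.1203]
joint_positions [ -31.7836   28.7543  116.8705   26.2177   13.7824 -133.5105]
qvel [-0.0859 -0.2164 -0.1753 -0.0695 -0.1743  0.1005]
force [-0.1607  0.8456 -5.8127]
z [ 0.3716 -0.1064 -0.9223] grasp pt [ 0.5133 -0.152   0.1378] open 0.6659300207078394 28.521782045136206
r 0.5078923899855188 door 0.02253190105405589
```

The left tin pulls 5.8 N (about 0.59 kg), so it is the full one. I'll set it back and lift the middle one.

Emit:
drive_tool(deltas="45 0 0 -15 0; 45 0 0 -30 0; 45 0 0 -42 0; 45 0 0 -48 0; 45 0 0 -49 0; 45 0 0 -49 0; 80 0 0 -49 0; 80 0 0 -49 0; 80 0 0 -49 0; 80 0 0 -49 0; 80 -6 2 -30 0; 80 -10 3 10 0")

```text
time_s: 18.2
position: [0.5124, -0.1504, 0.1197]
tcp_rot: [[-0.901, 0.222, 0.374], [0.198, 0.975, -0.102], [-0.387, -0.018, -0.922]]
force: [0.8, 0.6, -0.1]
opening: 0.917
grasp_force: 0.0
```

Emit:
drive_tool(deltas="80 0 -20 20 -0.03; 80 -5 -60 20 -0.1; 80 -10 -100 20 -0.13; 80 -12 -106 20 -0.13")

```text
time_s: 18.6
position: [0.5033, -0.2622, 0.1424]
tcp_rot: [[-0.863, 0.35, 0.364], [0.313, 0.936, -0.159], [-0.397, -0.023, -0.918]]
force: [0.9, -0.2, 0.3]
opening: 0.92
grasp_force: 0.0
```

```bash
python3 st.py; python3 - <<'E'
from h import *
t=imaging.capture('side')
E
```

```text
time_s 18.6
position [ 0.5033 -0.2622  0.1424]
joint_positions [ -43.0063   27.2885  112.9481   23.9274   19.0882 -134.0278]
qvel [ -5.3631   0.3829   2.0135   6.4497   5.0364 -11.4315]
force [ 0.8976 -0.208   0.2976]
z [ 0.3645 -0.1586 -0.9176] grasp pt [ 0.4963 -0.2592  0.1598] open 0.919714850888581 0.0
r 0.6163605441172619 door 0.028396387470830398
```

Emit:
drive_tool(deltas="80 0 0 -25 0; 80 0 0 -50 0; 80 0 0 -62 0; 80 0 0 -62 0; 45 0 0 -62 0; 45 0 0 -62 0; 45 0 0 -62 0; 45 0 0 -62 0; 45 0 0 -62 0; 45 0 0 -62 0")

```text
time_s: 19.65
position: [0.5022, -0.2574, 0.0798]
tcp_rot: [[-0.865, 0.346, 0.362], [0.311, 0.938, -0.154], [-0.393, -0.02, -0.919]]
force: [-0.5, -0.4, 6.5]
opening: 0.673
grasp_force: 28.2
```

```bash
python3 st.py
```

```text
time_s 19.65
position [ 0.5022 -0.2574  0.0798]
joint_positions [ -42.7295   34.7546  115.5005   44.6673   10.9115 -155.3539]
qvel [-0.0328 -0.0174 -0.0635  0.0694  0.0063 -0.0452]
force [-0.4811 -0.3527  6.5234]
z [ 0.3623 -0.1535 -0.9193] grasp pt [ 0.4953 -0.2545  0.0972] open 0.6726953863709442 28.16367980616633
r 0.6118685100325797 door 0.031035159616068064
```

Emit:
drive_tool(deltas="45 0 0 12 0; 45 0 0 28 0; 45 0 0 44 0; 45 0 0 50 0; 45 0 0 50 0; 45 0 0 50 0; 45 0 0 50 0; 45 0 0 50 0")

```text
time_s: 20.45
position: [0.5013, -0.2564, 0.128]
tcp_rot: [[-0.867, 0.346, 0.36], [0.312, 0.938, -0.151], [-0.39, -0.018, -0.921]]
force: [-0.1, -0.7, -1.3]
opening: 0.668
grasp_force: 28.1
```

Emit:
drive_tool(deltas="45 0 0 -15 0; 45 0 0 -30 0; 45 0 0 -42 0; 45 0 0 -48 0; 45 0 0 -50 0; 45 0 0 -50 0; 80 0 0 -50 0; 80 0 0 -50 0; 80 0 0 -50 0; 80 0 0 -50 0; 80 -4 2 -25 0; 80 -6 2 15 0")

```text
time_s: 21.65
position: [0.4937, -0.2533, 0.1415]
tcp_rot: [[-0.868, 0.346, 0.355], [0.314, 0.938, -0.147], [-0.384, -0.017, -0.923]]
force: [0.6, 0.7, 0.5]
opening: 0.916
grasp_force: 0.0
```

Emit:
drive_tool(deltas="80 -5 -40 10 -0.04; 80 -12 -80 10 -0.1; 80 -17 -108 10 -0.13; 80 -17 -108 10 -0.13; 80 -17 -108 10 -0.13")

```text
time_s: 22.15
position: [0.4782, -0.3625, 0.1533]
tcp_rot: [[-0.819, 0.465, 0.337], [0.422, 0.885, -0.196], [-0.39, -0.018, -0.921]]
force: [-0.3, -0.2, 0.7]
opening: 0.921
grasp_force: 0.0
```

```bash
python3 st.py
```

```text
time_s 22.15
position [ 0.4782 -0.3625  0.1533]
joint_positions [ -52.2079   27.9332  107.503    20.6495   24.5287 -132.0315]
qvel [ 1.4146 -0.3076  1.8185  0.0757  0.2754  0.0325]
force [-0.302  -0.1544  0.745 ]
z [ 0.3373 -0.196  -0.9208] grasp pt [ 0.4717 -0.3588  0.1708] open 0.9213854098267902 0.0
r 0.718370136313823 door 0.04441644859138627
```

The middle tin shows 1.3 N, so it is empty. Next the right tin.

Emit:
drive_tool(deltas="80 2 -5 -30 0; 80 2 -5 -60 0; 80 2 -5 -76 0; 80 2 -5 -76 0; 45 2 -5 -76 0; 45 2 -5 -76 0; 45 2 -5 -76 0; 45 2 -5 -76 0; 45 2 -5 -76 0; 45 2 -5 -76 0")

```text
time_s: 23.15
position: [0.4812, -0.3686, 0.0791]
tcp_rot: [[-0.817, 0.465, 0.34], [0.421, 0.885, -0.199], [-0.393, -0.02, -0.919]]
force: [-1.1, 1.1, 5.5]
opening: 0.691
grasp_force: 27.3
```

Emit:
drive_tool(deltas="45 0 0 12 0; 45 0 0 28 0; 45 0 0 44 0; 45 0 0 50 0; 45 0 0 50 0; 45 0 0 50 0; 45 0 0 50 0; 45 0 0 50 0")

```text
time_s: 23.95
position: [0.4803, -0.3673, 0.1269]
tcp_rot: [[-0.819, 0.464, 0.337], [0.421, 0.885, -0.196], [-0.389, -0.018, -0.921]]
force: [-0.5, -0.0, -1.4]
opening: 0.691
grasp_force: 27.2
```

Emit:
drive_tool(deltas="45 0 0 -15 0; 45 0 0 -30 0; 45 0 0 -42 0; 45 0 0 -48 0; 45 0 0 -50 0; 45 0 0 -50 0; 80 0 0 -50 0; 80 0 0 -50 0; 80 0 0 -50 0; 80 0 0 -50 0; 80 -4 2 -25 0; 80 -6 2 20 0")

```text
time_s: 25.15
position: [0.4728, -0.3636, 0.1449]
tcp_rot: [[-0.821, 0.465, 0.333], [0.424, 0.885, -0.191], [-0.383, -0.015, -0.924]]
force: [1.3, -0.6, -0.6]
opening: 0.916
grasp_force: 0.0
```

```bash
python3 st.py
```

```text
time_s 25.15
position [ 0.4728 -0.3636  0.1449]
joint_positions [ -52.7931   28.6472  108.0278   21.6418   23.925  -133.6084]
qvel [ -1.7787 -52.5576 -17.9672 -72.4434  59.8094  75.8408]
force [ 1.2923 -0.584  -0.6297]
z [ 0.3326 -0.1907 -0.9236] grasp pt [ 0.4665 -0.36    0.1624] open 0.915662879295067 0.0
r 0.7203417253958495 door 0.05143475557443944
```

Both others are empty (1.3 N and 1.4 N). Now a check of the cupboard with its door open, and of the tins, in one rectified top picture.

```bash
python3 - <<'E'
from h import *
t=imaging.capture('top')[:,:,::-1];m=imaging.camera_model('top');T=np.array(m['T'])
def rect(x0,x1,y0,y1,z,k):
    # image: up = +x, left = +y ; k px per m
    xs=np.arange(x1,x0,-1/k);ys=np.arange(y1,y0,-1/k);X,Y=np.meshgrid(xs,ys,indexing='ij')
    p=(np.stack([X.ravel(),Y.ravel(),np.full(X.size,z)],1)-T[:3,3])@T[:3,:3]
    f=lambda a,c,d:(p[:,a]/p[:,2]*d+c).reshape(X.shape).astype('f4')
    return cv2.remap(t,f(0,m['cx'],m['fx']),f(1,m['cy'],m['fy']),cv2.INTER_CUBIC)
a=rect(.28,.84,.05,.45,.3,1000);b=rect(.42,.58,-.42,-.10,.102,1200)
print(a.shape,b.shape)
o=np.zeros((560,800,3),'u1');o[:a.shape[0],:a.shape[1]]=a;o[:b.shape[0],405:405+b.shape[1]]=b;cv2.imwrite('pics/rt.png',o)
E
```

```text
(560, 400, 3) (192, 384, 3)
```

View pics/rt.png

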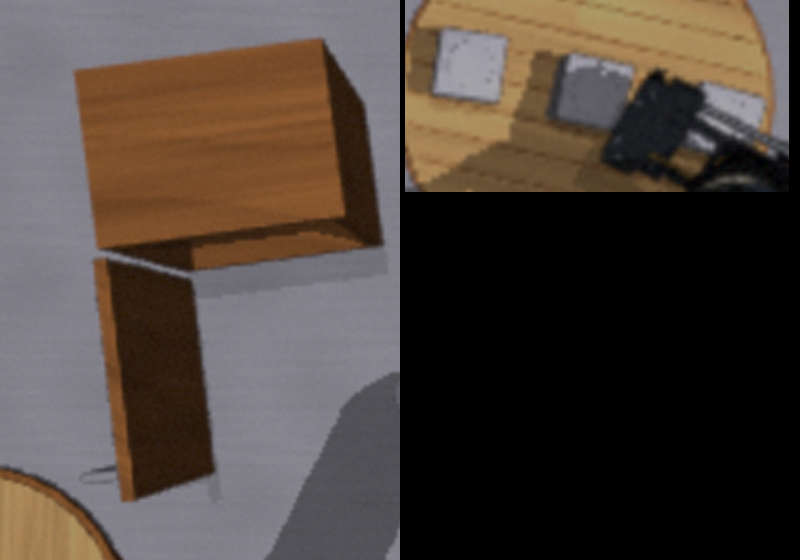

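The picture puts the front edge of the cupboard at (0.592,0.352)–(0.623,0.105) with yaw 7.1°, and its measured depth and width fit the given sizes. The door stands about square, and the left tin is still at (0.525,-0.154). Back to the full tin.

Emit:
drive_tool(deltas="80 5 10 20 0; 80 14 50 20 0.06; 80 23 95 20 0.12; 80 33 140 20 0.18; 80 42 180 20 0.24; 80 47 207 20 0.28; 80 47 207 10 0.28; 80 47 207 10 0.28; 80 47 207 10 0.28")

```text
time_s: 26.1
position: [0.5218, -0.1598, 0.1575]
tcp_rot: [[-0.903, 0.203, 0.379], [0.18, 0.979, -0.097], [-0.391, -0.019, -0.92]]
force: [0.9, -0.1, 0.4]
opening: 0.919
grasp_force: 0.0
```

```bash
python3 st.py
```

```text
time_s 26.1
position [ 0.5218 -0.1598  0.1575]
joint_positions [ -32.8756   24.3621  114.9116   21.3142   20.0296 -130.1217]
qvel [-0.7034 -0.3869 -0.4309 -0.2209  0.2347  0.1195]
force [ 0.889  -0.1027  0.3523]
z [ 0.3793 -0.0969 -0.9202] grasp pt [ 0.5146 -0.158   0.175 ] open 0.9194157835595225 0.0
r 0.5136681698242452 door 0.018529161738317868
```

Emit:
drive_tool(deltas="80 0 4 -35 0.04; 80 0 4 -65 0.04; 80 0 4 -82 0.04; 80 0 4 -82 0.04; 45 0 4 -82 0.04; 45 0 4 -82 0.04; 45 0 4 -82 0.04; 45 0 4 -82 0.04; 45 0 4 -82 0.04; 45 0 4 -82 0.04")

```text
time_s: 27.1
position: [0.5239, -0.1541, 0.0789]
tcp_rot: [[-0.911, 0.162, 0.381], [0.141, 0.987, -0.081], [-0.388, -0.02, -0.921]]
force: [0.7, 3.5, 6.4]
opening: 0.641
grasp_force: 29.7
```

```bash
python3 st.py
```

```text
time_s 27.1
position [ 0.5239 -0.1541  0.0789]
joint_positions [ -32.6628   34.2912  117.9066   51.8871   10.058  -163.5348]
qvel [ 0.1192 -0.0404  0.0138  0.0535 -0.1816  0.0175]
force [0.7311 3.4966 6.4364]
z [ 0.3805 -0.0807 -0.9212] grasp pt [ 0.5166 -0.1526  0.0964] open 0.6408364243546901 29.671469405293465
r 0.5080744742705038 door 0.015876022897149955
```

Flush grip at 55.8 mm. Lift and carry to in front of the mouth.

Emit:
drive_tool(deltas="45 0 0 12 0; 45 0 0 32 0; 45 0 0 55 0; 45 1 15 65 0; 45 2 40 70 0.02; 45 4 75 70 0.05; 45 6 115 70 0.1; 45 7 155 70 0.14; 45 9 195 70 0.18; 45 10 235 70 0.22; 45 12 275 70 0.26; 45 13 310 70 0.286")

```text
time_s: 28.3
position: [0.5342, 0.1569, 0.1464]
tcp_rot: [[-0.916, -0.124, 0.382], [-0.122, 0.992, 0.029], [-0.383, -0.02, -0.924]]
force: [1.0, 0.2, -5.5]
opening: 0.641
grasp_force: 29.7
```

Emit:
drive_tool(deltas="45 0 30 0 0; 45 0 50 0 0; 45 0 60 -10 0; 45 0 60 -25 0; 45 0 60 -25 0; 45 0 60 -25 0")

```text
time_s: 28.9
position: [0.5348, 0.2149, 0.1216]
tcp_rot: [[-0.916, -0.122, 0.383], [-0.12, 0.992, 0.028], [-0.383, -0.021, -0.923]]
force: [0.5, -0.0, -4.8]
opening: 0.64
grasp_force: 29.7
```

```bash
cat >> st.py <<'E'
c,sn=np.cos(np.deg2rad(7.1)),np.sin(np.deg2rad(7.1));d=np.array(s['position'])[:2]-[.6075,.2285]
print('TCP in mouth frame',c*d[0]+sn*d[1],-sn*d[0]+c*d[1],'jaw yaw',np.rad2deg(np.arctan2(-R[0,1],R[1,1])))
E
python3 st.py
```

```text
time_s 28.9
position [0.5348 0.2149 0.1216]
joint_positions [ 12.5     30.4347 111.0314 -11.3141  16.4753 -74.5032]
qvel [-0.4907 -1.2233 -1.283   0.1488 -0.8192  0.0823]
force [ 0.5053 -0.0304 -4.7833]
z [ 0.3829  0.0279 -0.9234] grasp pt [0.5276 0.2143 0.1392] open 0.640479564024258 29.688635990023613
r 0.14594869926898169 door 0.23712078923936097
TCP in mouth frame -0.0737988817328208 -0.004557171785162621 jaw yaw 6.9989184222761
```

Emit:
drive_tool(deltas="45 0 0 -15 0; 45 0 0 -31 0; 45 20 3 -31 0; 45 40 5 -31 0; 45 60 8 -31 0; 45 75 10 -31 0; 45 85 11 -31 0; 45 92 12 -31 0; 45 92 12 -31 0")

```text
time_s: 29.8
position: [0.6292, 0.2271, 0.0922]
tcp_rot: [[-0.914, -0.121, 0.387], [-0.119, 0.992, 0.029], [-0.388, -0.02, -0.921]]
force: [-0.5, 0.0, -4.7]
opening: 0.643
grasp_force: 29.7
```

Emit:
drive_tool(deltas="45 6 1 0 0; 45 12 2 0 0; 45 18 2 0 0; 45 20 3 0 0; 45 20 3 0 0")

```text
time_s: 30.3
position: [0.6489, 0.2304, 0.092]
tcp_rot: [[-0.914, -0.122, 0.387], [-0.12, 0.992, 0.029], [-0.388, -0.02, -0.922]]
force: [0.5, -0.3, -4.9]
opening: 0.639
grasp_force: 29.7
```

```bash
python3 st.py
```

```text
time_s 30.3
position [0.6489 0.2304 0.092 ]
joint_positions [ 11.5332  38.8967  96.3058  -7.4143  22.2958 -79.3839]
qvel [ 0.0121 -0.2747  1.0854  0.002   0.3809  0.0383]
force [ 0.5077 -0.3142 -4.8834]
z [ 0.387   0.029  -0.9216] grasp pt [0.6415 0.2299 0.1095] open 0.6386763793427881 29.712835382670164
r 0.13858426570150983 door -0.5936110837116739
TCP in mouth frame 0.041286263356668414 -0.0031983379551740474 jaw yaw 6.990374011997889
```

Emit:
drive_tool(deltas="45 3 0 0 0; 45 6 1 -3 0; 45 6 1 -5 0; 45 6 1 -7 0; 45 6 1 -8 0; 45 6 1 -8 0")

```text
time_s: 30.9
position: [0.6544, 0.2313, 0.0836]
tcp_rot: [[-0.914, -0.122, 0.386], [-0.12, 0.992, 0.029], [-0.387, -0.02, -0.922]]
force: [-0.7, 0.4, -7.5]
opening: 0.646
grasp_force: 29.7
```

Emit:
drive_tool(deltas="45 0 0 -1 0; 45 0 0 -2 0; 45 0 0 -2 0")

```text
time_s: 31.2
position: [0.6549, 0.2314, 0.0824]
tcp_rot: [[-0.914, -0.122, 0.388], [-0.12, 0.992, 0.029], [-0.388, -0.02, -0.921]]
force: [-0.6, 0.1, -5.1]
opening: 0.64
grasp_force: 29.7
```

Not touching yet (still 5 N of weight); lower further in small steps.

Emit:
drive_tool(deltas="45 0 0 -1 0; 45 0 0 -2 0; 45 0 0 -2 0")

```text
time_s: 31.5
position: [0.655, 0.2315, 0.0823]
tcp_rot: [[-0.913, -0.122, 0.389], [-0.12, 0.992, 0.029], [-0.39, -0.02, -0.921]]
force: [-5.6, -0.9, 7.2]
opening: 0.646
grasp_force: 29.6
```

Emit:
drive_tool(deltas="45 0 0 -1 0; 45 0 0 -1 0; 45 0 0 -1 0")

```text
time_s: 31.8
position: [0.6553, 0.2317, 0.0822]
tcp_rot: [[-0.912, -0.122, 0.391], [-0.121, 0.992, 0.03], [-0.391, -0.02, -0.92]]
force: [-8.0, -0.9, 11.4]
opening: 0.644
grasp_force: 29.6
```

Emit:
drive_tool(deltas="60 0 0 0 0; 76 0 0 1 0; 76 0 0 2 0; 76 0 0 2 0; 76 -10 -1 2 0; 76 -25 -3 2 0; 76 -45 -6 2 0; 76 -70 -9 3 0; 76 -95 -12 5 0; 76 -120 -15 5 0; 76 -150 -19 20 0; 76 -180 -35 50 0")

```text
time_s: 33.0
position: [0.4715, 0.1964, 0.1274]
tcp_rot: [[-0.916, -0.124, 0.382], [-0.122, 0.992, 0.029], [-0.383, -0.02, -0.924]]
force: [0.2, -0.3, 1.5]
opening: 0.87
grasp_force: 0.0
```

Emit:
drive_tool(deltas="76 -5 -30 40 0; 76 -10 -70 80 0; 76 -10 -110 110 0; 76 -10 -150 110 0; 76 -10 -150 110 0")

```text
time_s: 33.5
position: [0.4663, 0.0402, 0.2413]
tcp_rot: [[-0.913, -0.111, 0.393], [-0.112, 0.993, 0.022], [-0.393, -0.023, -0.919]]
force: [-0.0, 1.2, 0.3]
opening: 0.876
grasp_force: 0.0
```

```bash
python3 st.py; python3 - <<'E'
from h import *
s=imaging.capture('side')[:,:,::-1];t=imaging.capture('top')[:,:,::-1]
f=lambda x:cv2.resize(x,(400,500),interpolation=2)
cv2.imwrite('pics/end.png',np.hstack([f(s[90:310,230:420]),f(t[90:280,150:440])]))
for x in(.035,.05,.065):print(x,[proj('side',np.r_[.6075+.9923*x,.2285+.1237*x,z],1) for z in(.015,.105)])
E
```

```text
time_s 33.5
position [0.4663 0.0402 0.2413]
joint_positions [ -13.1165    9.1373  119.2371   12.8692   29.9152 -119.7301]
qvel [4.1837 1.6792 2.1374 0.205  1.657  5.014 ]
force [-0.0214  1.1825  0.3288]
z [ 0.393   0.0225 -0.9192] grasp pt [0.4588 0.0397 0.2588] open 0.8756444892785904 0.0
r 0.3335291707753671 door 0.25781074603062737
TCP in mouth frame -0.1634215999073394 -0.16943473316578656 jaw yaw 6.398687473339712
0.035 [array([300.7567, 192.2093]), array([300.6459, 173.1125])]
0.05 [array([303.7837, 191.3619]), array([303.7529, 172.3232])]
0.065 [array([306.786 , 190.5215]), array([306.834 , 171.5405])]
```

View pics/end.png

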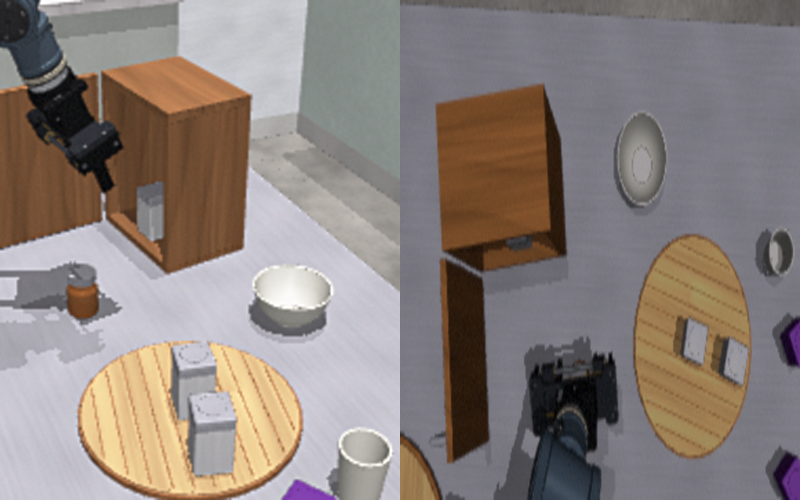

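The tin stands upright inside the cupboard with clear floor in front of it (left half, about (150,212)). The door is wide open, both empties stand in their places, and the arm is clear of everything.

Emit:
drive_tool(deltas="76 0 0 0 0; 76 0 0 0 0; 76 0 0 0 0; 76 0 0 0 0")

```text
time_s: 34.0
position: [0.464, 0.0477, 0.2384]
tcp_rot: [[-0.914, -0.124, 0.385], [-0.122, 0.992, 0.03], [-0.386, -0.02, -0.922]]
force: [-0.0, 0.4, 0.8]
opening: 0.868
grasp_force: 0.0
```

```bash
python3 -c "
from rig import bot
print(bot.hand_in())"
```

```text
the job is handed in; nothing more can be done
None
```

I handed the job in at 34.0 s (the hand-in returned no verdict): the door is open to about 1.5 rad, the full left tin (about 0.59 kg) stands upright in the cupboard, and the two empty tins are back in their places after lifting.

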